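# Cull the bad holder rings, then hold the checker's shutter at half

## Task

Take the two bad movement-holder rings off the checker's pad - the one with a piece broken out of it and the one that is too small - and put them in the green glass dish, leaving the three good rings and everything else where they are. Then slide the checker's sprung shutter open by its tab to half of its travel, so that the batch can be checked at half light, and hold it there: finish while still holding the shutter at half, without letting go.

Things in the scene. Friction and masses are not known exactly. Their poses are not given: they have to be found in the camera images.
- checker: ring checker, fixed, white resin; origin on the table under it. Its x points away from the robot at yaw 0, y to the left. A low plinth (x -110 to +135 mm, y +-130 mm) carries the black pad (x -100 to +50, y +-120, top at z = 12 mm) with five rings at least 58 mm apart centre to centre; behind the pad stands the lamp house.
- lamp_house (a point): centre of the top face (z = 55 mm) of the checker's lamp house, a white box 75 mm along the checker's x and 240 mm along its y. On it: an amber window 70 mm long under the shutter, and a fixed ribbed black selector knob, 34 mm across and 14 mm high, 96 mm to +y, not used.
- ring_a: whole full-size movement-holder ring, one of three alike, white resin, 34 mm outer and 20 mm inner diameter, 10 mm high, lying flat on the checker's black pad with its underside at z = 12 mm; origin at the centre of its underside. It stays where it is.
- ring_b: whole full-size movement-holder ring, one of three alike, white resin, 34 mm outer and 20 mm inner diameter, 10 mm high, lying flat on the checker's black pad with its underside at z = 12 mm; origin at the centre of its underside. It stays where it is.
- ring_c: whole full-size movement-holder ring, one of three alike, white resin, 34 mm outer and 20 mm inner diameter, 10 mm high, lying flat on the checker's black pad with its underside at z = 12 mm; origin at the centre of its underside. It stays where it is.
- broken_ring: bad ring: like the good ones (34 mm outer, 20 mm inner diameter, 10 mm high, white resin) but C-shaped, a quarter of its circle broken out; origin at the centre of the full circle, on its underside (z = 12 mm). The gap is centred on its own +x, so grip it across its own y, which is within 0.6 rad of the checker's y. 11 to 17 g.
- small_ring: bad ring: whole but too small, 24 mm outer and 12 mm inner diameter, 10 mm high, white resin, 10 g; origin at the centre of its underside, at z = 12 mm on the pad.
- dish: green glass parts dish, loose on the table, 0.3 to 0.5 kg; outer diameter 112 mm at the foot and 130 mm at the rim, 26 mm high, wall 4 mm, inner floor at z = 5 mm; origin at the centre of its underside. Stands to the left or to the right of the checker.
- shutter_tab (a point): upright dark steel tab on the shutter plate: 24 mm along the checker's x, 14 mm along its y (slide direction), 30 mm high; this point is the centre of its underside, z = 60 mm (top at 90 mm). Room for a finger on both y sides. Black ticks on the house beyond the shutter: level with the tab's centre when closed (short), at half travel (long), full travel (short).
- shutter (a joint): travel of the shutter, m: 0 closed (start), 0.070 fully open, 0.035 half; it grows as the tab moves along the checker's own +y (to the left seen from the robot). A spring pulls it closed: 2.5 N when closed, rising evenly to 6 N at half and 9.5 N fully open; it springs shut when let go.
- watch: brushed titanium watch, bracelet laid flat along its x, 180 mm long, case 40 mm across and 12 mm high, loose; stands on the other side of the checker from the dish. Bystander.
- case_opener: carbon fibre case opener, about 130 mm long, 12 mm high, loose. Bystander.
- caseback_wrench: small steel caseback wrench, 140 mm long, lying flat, loose. Bystander.
- loupe: black eyeglass loupe, 38 mm across, 32 mm high, loose, standing near the robot. Bystander.
- cell_jar: small jar for cells, 42 mm across, 45 mm high, loose, standing near the robot. Bystander.
- screwdriver: screwdriver, 130 mm long, loose, lying far to the left. Bystander.
Things that resemble listed ones, but are neither listed nor needed, are in the scene too. Of the things that look like the dish, take the one that is nearest to the robot's base at the start.

How it is judged:
By the outcome, as a careful person would: the job done as asked, in the order asked, and still so for the second after the job is handed in, while the arm keeps its last pose, push and grip.
It also fails if it takes over 64 s, if anything falls off the work surface, if the arm or the gripper's body presses on something with over 40 N, if the wrist force passes 120 N, or if a joint passes its speed limit or range.

## Robot

A 6-joint arm with a two-finger parallel gripper is mounted at the origin on the work surface. World frame = base frame: x ahead of the robot, y to its left, z up, the work surface at z = 0. Lengths are in mm, angles in rad, forces in N, time in s.
With the tool pointing down it reaches from about 150 to 775 mm from the base axis. Payload 6.1 kg.
Tool frame: the origin (TCP) lies at the centre of the arm's flange, where the gripper is bolted on; the fingertips stand 173 mm ahead of it and the grasp point (between the pads) lies 155 mm ahead of it (env.tcp_to_grasp is the distance from the TCP to the grasp point, in mm); y points along the fingers, z is the direction in which the jaws open and shut, and the axes are right-handed (so a half turn about y gives the same grasp; the last joint's range is limited). The gripper opens to 85 mm and grips with 20 to 120 N. Pads are 22 mm wide; open, the fingers measure 114 mm over their backs; the gripper's body (76 mm by 85 mm) begins 54 mm behind the grasp point. The pads swing forward as they close: fully open they stand 13 mm farther back than shut.
Start: joints at [1.167, 0.126, -0.04, 1.405, 0, 1.571], TCP at [206.273, 482.763, 404.695] pointing down, gripper open.
Joint ranges: [-2.72, 2.72], [-0.95, 1.95], [-1.27, 1.35], [-1.78, 2.02], [-1.46, 1.47], [-3.14, 3.14]. Speed limits (rad/s): [2.39, 2.39, 3.01, 3.14, 3.14, 3.14].

## Interface

Orientations are given as a unit quaternion [x, y, z, w].
In Python, from cell import read_state, eyes, workorder, env gives the robot as it stands.
- The arm moves only by the shell command python3 -m crank 'ROWS' [FORCE]. ROWS is a JSON object of lists of equal length, an entry for each row: "delta_pos": the shift along the world's x, y, z in m, a list of three; "dr": the turn, a rotation vector about the world's x, y, z in degrees, a list of three; "grip": the opening in per cent of the stroke, from 0 (shut) to 100 (fully open). A call has 1 to 5 rows; each row is the pose to reach, as a shift and turn from the pose commanded when the call began; what a row does not reach only later rows make up. A row lasts 1/10 s, in which the tool goes at most 50 mm and 8.59 degrees, less where a joint would pass 70% of its speed; a pose out of reach is approached as far as the arm can. A call with a gripper value outside its range is refused whole. The fingers move at their own pace and stop on an object; FORCE is the grip in N (left out, the last holds). Time passes only in rows, so rows that repeat a pose let the fingers close. It gives the time, the measured TCP pose, the force and the opening at its end, in the units of the state.
- read_state(): the state, without advancing time (a new reading comes with each control period).
- eyes.get_image(name): name is "side" or "top" or "wrist"; returns the picture (400x640x3 uint8, red, green, blue); there is no depth.
- eyes.calibration(name): a dict with "vertical_fov" (degrees; the focal length in pixels is half the picture's height over the tangent of half this angle, whatever the lens; pixels are square), "cx", "cy" (the principal point, pixels), "k1" (the pictures are not rectified: a ray, as slopes to the right and down, at radius r is drawn at 1 + k1 r^2 times it, then the intrinsics apply), "R" (3x3) and "t" (3): a world point X has camera coordinates R X + t. Camera axes: x right, y down, z forward; pixel columns grow to the right and rows downward; lengths in mm; the calibration is good to about 2 mm. A picture is of the moment at which its call begins: read the wrist's pose just before it. calibration takes no time and is no camera call; for the wrist camera it gives the pose at the moment of the call.
- workorder.job_done(): hands the job in, once; it reports no verdict.
The state is a dict: "time_s": time; "joints": joint angles; "joint_vel": joint speeds; "effort": joint torques, N m; "eef_pos": TCP position; "eef_rot": TCP orientation; "contact_force": force on the tool from outside, world axes, zero at the start; "moment": the same for the moment, N m; "finger_gap": finger opening in mm.
Only numpy, scipy, OpenCV 4.12 (cv2) and the standard library are available. Lean on these libraries where they do the work, as an engineer would, in place of code of your own. Each camera call takes 0.05 s, during which the arm holds its last target. There are 200 camera calls.

## Working session

There is one attempt and no reset: what is moved stays moved. The work goes in short steps, Python scripts to look and compute and a shell command to move; the robot and the scene stay as the last step left them, time stands still between calls to the robot, and variables do not carry over. Pictures are saved under pics/ and viewed, about 8 in all and at most 12, crops included, and the job is handed in when it is done.

```bash
mkdir -p pics
cat > h.py <<'E'
import numpy as np, cv2
from cell import read_state, eyes, workorder, env
def ray(c,u,v):
    f=200/np.tan(np.radians(c["vertical_fov"])/2)
    d=np.array([(u-c["cx"])/f,(v-c["cy"])/f]); s=d.copy()
    for _ in range(20): s=d/(1+c["k1"]*(s@s))
    R=np.array(c["R"]);t=np.array(c["t"])
    return -R.T@t, R.T@np.array([s[0],s[1],1])
def at(c,u,v,z):
    o,d=ray(c,u,v); return o+d*(z-o[2])/d[2]
def px(c,X):
    f=200/np.tan(np.radians(c["vertical_fov"])/2)
    p=np.array(c["R"])@np.array(X)+np.array(c["t"]); s=p[:2]/p[2]
    s=s*(1+c["k1"]*(s@s)); return s*f+[c["cx"],c["cy"]]
def snap(n,name,crop=None,k=1):
    c=eyes.calibration(n); im=eyes.get_image(n)[:,:,::-1]; cv2.imwrite('pics/'+name+'_raw.png',im)
    if crop: x,y,w,h=crop; im=im[y:y+h,x:x+w]
    cv2.imwrite('pics/'+name+'.png',cv2.resize(im,None,fx=k,fy=k,interpolation=cv2.INTER_CUBIC)); return c
E
python3 - <<'E'
from h import *
import pickle
for n in("top","side"):
    c=snap(n,n+"0",None,1.25); pickle.dump(c,open(n+".pkl","wb")); print(c)
s=read_state();print(s, env.tcp_to_grasp)
E
```

```text
{'vertical_fov': 45.3852285438931, 'cx': 311.0930839332893, 'cy': 202.91184214495811, 'k1': -0.10152257092964447, 'R': array([[ 0.0056041 , -0.99995399,  0.00778476],
       [-0.98127466, -0.00699795, -0.19248655],
       [ 0.19253217, -0.00656028, -0.98126873]]), 't': array([ -38.65380999,  520.10716545, 1470.41534752])}
{'vertical_fov': 54.849651708610985, 'cx': 320.90678461681773, 'cy': 198.54466001583955, 'k1': -0.03334107634962828, 'R': array([[-0.98958017, -0.14338912,  0.01306319],
       [-0.10452355,  0.65301895, -0.75009405],
       [ 0.09902482, -0.74364361, -0.66120214]]), 't': array([ 511.3157727 ,  139.28578266, 1197.52942238])}
{'time_s': 0.1, 'joints': array([ 1.16700877e+00,  1.26368115e-01, -4.05082641e-02,  1.40542417e+00,
        1.03162635e-05,  1.57077497e+00]), 'joint_vel': array([ 3.01168998e-04, -7.64787445e-05,  3.65854651e-03,  4.88868499e-04,
        5.15306457e-04,  2.26036459e-03]), 'effort': array([-8.55407652e-04, -4.36903739e+01,  3.53606808e+01,  1.36461007e-02,
        6.02828507e-06,  1.89141673e-06]), 'eef_pos': array([206.22822959, 482.67374712, 403.98017713]), 'eef_rot': array([ 0.69326605, -0.14189538,  0.14167493, -0.69222547]), 'contact_force': array([-0.06224615,  0.15417212, -0.76798401]), 'moment': array([-0.05546562,  0.02173725,  0.01704833]), 'finger_gap': 84.72526428856644} 154.70000000000002
```

View pics/top0.png

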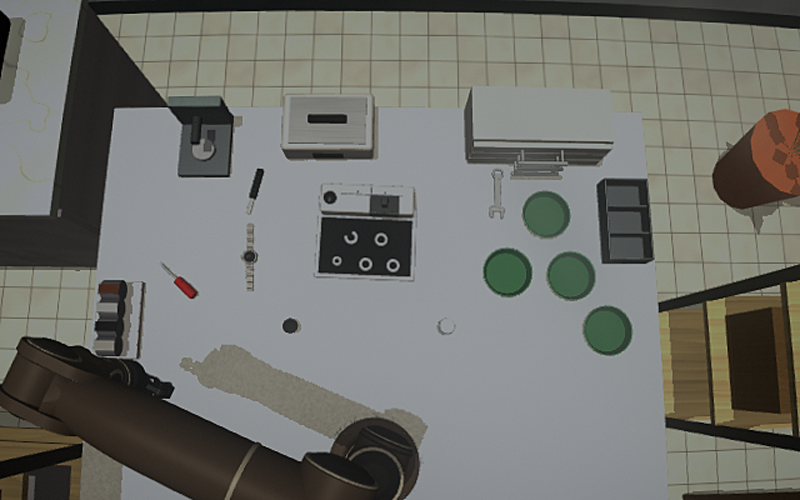

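The view from above shows: checker at (367,230), rings at (350,238) (broken), (337,260) (small), (381,239), (365,264) and (393,265). Four green dishes are at (507,272), (570,275), (546,214) and (607,330), and the watch is at (250,257) on the left.

Run:
```python
from h import *
import pickle
c=pickle.load(open("top.pkl","rb"))
for u,v in[(507,272),(570,275),(546,214),(607,330)]:
    p=at(c,u/1.25,v/1.25,13);print(p.round(),np.hypot(p[0],p[1]).round())
im=cv2.imread('pics/top0_raw.png')
a=im[140:230,245:340]
cv2.imwrite('pics/c1.png',cv2.resize(a,None,fx=6,fy=6,interpolation=cv2.INTER_CUBIC))
```

```text
[ 481. -344.   13.] 591.0
[ 474. -511.   13.] 697.0
[ 639. -454.   13.] 784.0
[ 330. -602.   13.] 687.0
```

View pics/c1.png

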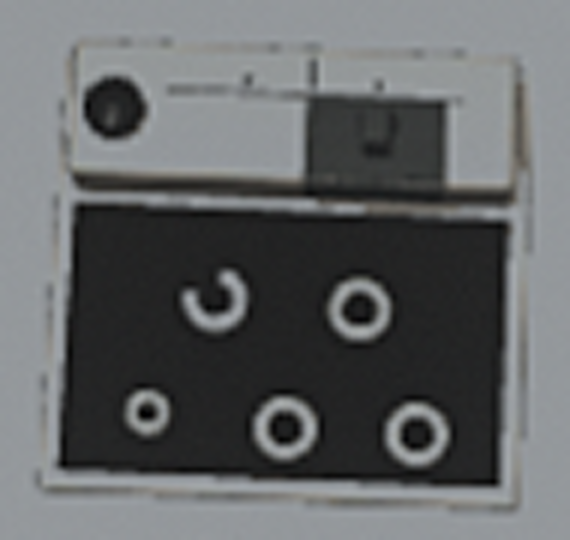

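The crop confirms the choices: the broken C ring is at crop (215,300), its gap facing up and slightly left. The small ring is at (148,412). The three good rings are at (360,309), (286,428) and (416,434). The tab is at (377,130) and the long tick at (313,72). The dish nearest the base is the one at (481,-344).

Run:
```python
from h import *
import pickle
c=pickle.load(open("top.pkl","rb"))
g=lambda x,y,z:at(c,(x+.5)/6-.5+245,(y+.5)/6-.5+140,z)
P=[g(*q,12) for q in[(75,205),(510,222),(498,485),(58,467)]]
for p in P:print(p.round(1))
print("sizes",[np.linalg.norm(P[i]-P[(i+1)%4]).round() for i in range(4)])
ex=(P[0]+P[1]-P[2]-P[3]);yaw=np.arctan2(ex[1],ex[0]);ey=P[0]+P[3]-P[1]-P[2];print(np.degrees(yaw),np.degrees(np.arctan2(-ey[0],ey[1])))
for n,q in dict(broken=(215,301),small=(148,412),a=(360,309),b=(286,428),cc=(416,434)).items():print(n,g(*q,22).round(1))
print("gap dir",(g(205,278,22)-g(215,301,22)).round(1))
for q,z in[((377,155),90),((377,112),90),((380,85),55),((313,72),55),((248,80),55)]:print(q,g(*q,z).round(1))
print(eyes.calibration("wrist")["t"], eyes.calibration("wrist")["vertical_fov"])
from scipy.spatial.transform import Rotation as Ro
s=read_state();print(Ro.from_quat(s["eef_rot"]).as_matrix().round(3))
cw=eyes.calibration("wrist");R=np.array(cw["R"]);print((-R.T@cw["t"]).round(1),R.round(2))
```

```text
[624.9 143.4  12. ]
[616.9 -96.1  12. ]
[470.5 -89.4  12. ]
[478.6 148.6  12. ]
sizes [np.float64(240.0), np.float64(147.0), np.float64(238.0), np.float64(146.0)]
-2.3340468696771457 -1.9296648018461506
broken [569.   64.7  22. ]
small [507.4  99.7  22. ]
a [565.1 -14.1  22. ]
b [499.2  25.2  22. ]
cc [496.4 -44.8  22. ]
gap dir [12.8  5.7  0. ]
(377, 155) [632.8 -22.8  90. ]
(377, 112) [656.2 -22.7  90. ]
(380, 85) [681.7 -24.1  55. ]
(313, 72) [688.8  12.1  55. ]
(248, 80) [684.   47.2  55. ]
[-524.21668679  -34.43048824  378.56635997] 68.67031889227185
[[ 0.92  -0.001  0.393]
 [-0.393 -0.001  0.92 ]
 [-0.    -1.    -0.002]]
[144.3 509.  373.4] [[ 0.39  0.92 -0.  ]
 [ 0.89 -0.38  0.27]
 [ 0.24 -0.11 -0.96]]
```

Run:
```python
import cv2
im=cv2.imread('pics/side0_raw.png');cv2.imwrite('pics/s.png',cv2.resize(im,None,fx=1.25,fy=1.25))
```

```text
(no output)
```

View pics/s.png

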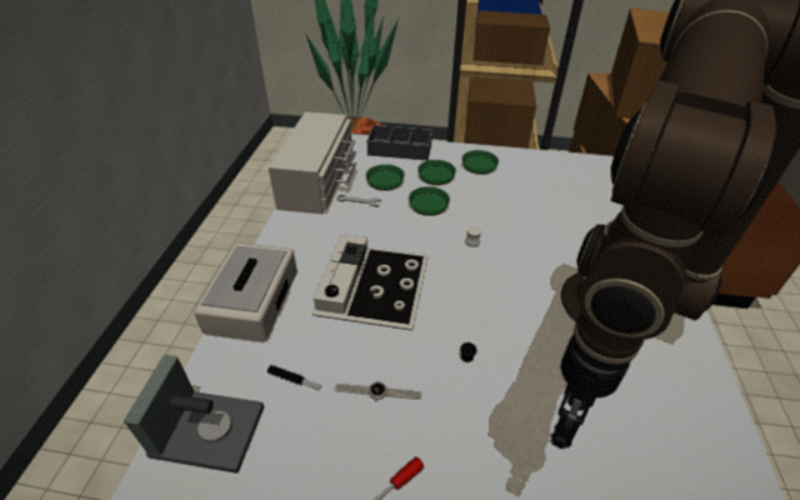

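The side view agrees: dish at (429,200), checker at (370,285) with the C ring at (377,291). I'm moving above the checker now and turning the jaws towards the broken ring's y axis.

```bash
python3 -m crank '{"delta_pos":[[0.031,-0.038,0],[0.062,-0.076,0],[0.093,-0.114,0],[0.124,-0.152,0],[0.155,-0.19,0]],"dr":[[0,0,8],[0,0,16],[0,0,24],[0,0,32],[0,0,40]],"grip":[60,60,60,60,60]}' 30
python3 -m crank '{"delta_pos":[[0.031,-0.038,-0.01],[0.062,-0.076,-0.02],[0.093,-0.114,-0.03],[0.124,-0.152,-0.04],[0.155,-0.19,-0.05]],"dr":[[0,0,7],[0,0,7],[0,0,7],[0,0,7],[0,0,7]],"grip":[60,60,60,60,60]}'
python3 -m crank '{"delta_pos":[[0.02,-0.025,-0.01],[0.03,-0.035,-0.02],[0.03,-0.035,-0.02]],"dr":[[0,0,0],[0,0,0],[0,0,0]],"grip":[60,60,60]}'
python3 - <<'E'
from h import *
import pickle
s=read_state();print(s["joints"].round(3),s["eef_pos"])
c=snap("wrist","w1",None,1.25);pickle.dump(c,open("w1.pkl","wb"))
E
```

```text
time_s: 0.6
eef_pos: [349.0, 307.8, 404.4]
eef_rot: [0.701, 0.092, -0.092, -0.701]
contact_force: [0.6, 0.7, 0.3]
finger_gap: 51.2
time_s: 1.1
eef_pos: [503.0, 118.8, 354.5]
eef_rot: [-0.695, -0.132, 0.133, 0.695]
contact_force: [0.2, 1.2, 0.1]
finger_gap: 51.3
time_s: 1.4
eef_pos: [532.6, 84.6, 333.0]
eef_rot: [-0.695, -0.13, 0.133, 0.695]
contact_force: [0.4, 0.5, -0.1]
finger_gap: 51.3
[ 0.157  0.163 -0.153  1.258  0.    -0.217] [532.6366478   84.59494805 332.95100183]
```

View pics/w1.png

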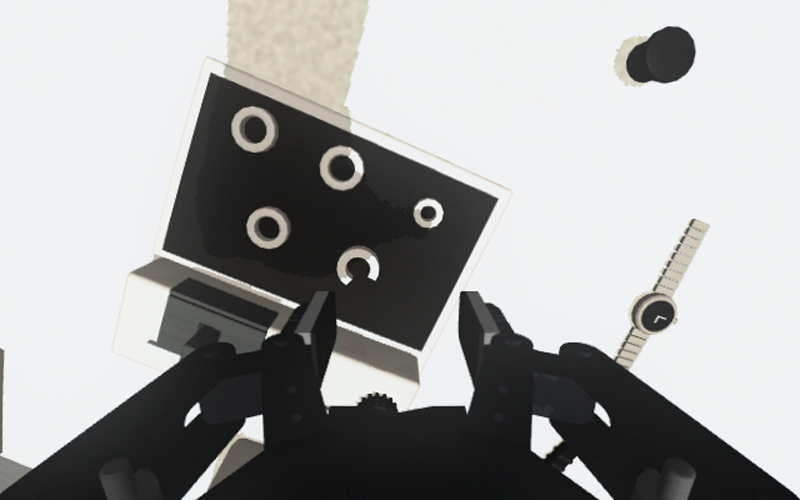

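The wrist view shows the broken ring at (358,267), its gap pointing down towards (361,283), and the small ring at (428,212). Next I fit both more closely.

Run:
```python
from h import *
import pickle
c=pickle.load(open("w1.pkl","rb"))
for n,q in dict(broken=(358,267),small=(428,212.5),a=(268,228),b=(342,167),cc=(254.5,129.5)).items():print(n,at(c,q[0]/1.25,q[1]/1.25,22).round(1))
P=[at(c,u/1.25,v/1.25,12).round(1) for u,v in[(211,72),(497,198),(422,352),(163,248)]]
print(P)
im=cv2.imread('pics/w1_raw.png')[190:240,265:355]
cv2.imwrite('pics/c2.png',cv2.resize(im,None,fx=8,fy=8,interpolation=cv2.INTER_CUBIC))
```

```text
broken [570.2  65.6  22. ]
small [508.4 101.1  22. ]
a [565.7 -11.7  22. ]
b [499.9  27.4  22. ]
cc [497.4 -42.4  22. ]
[array([470. , -88.9,  12. ]), array([478.6, 149.5,  12. ]), array([628.8, 146.7,  12. ]), array([618.5, -93.5,  12. ])]
```

View pics/c2.png

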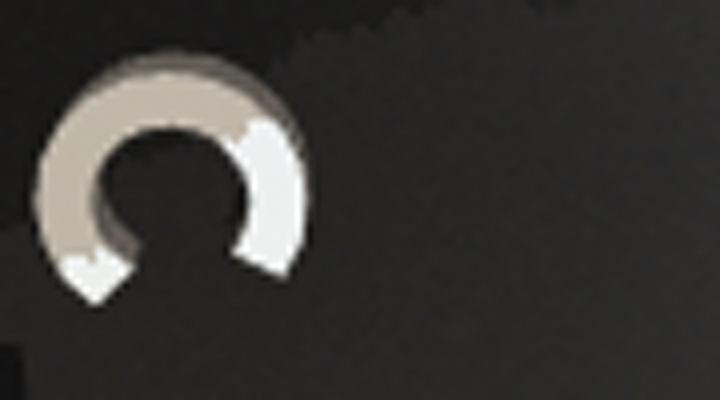

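Enlarged, the ring's centre is at about (170,204), with the gap ends at (113,285) and (261,263).

Run:
```python
from h import *
import pickle
c=pickle.load(open("w1.pkl","rb"))
g=lambda x,y:at(c,(x+.5)/8-.5+265,(y+.5)/8-.5+190,22)
o=g(170,204);print(o, np.linalg.norm(g(33,204)-g(307,204)))
a=g(113,285)-o;b=g(261,263)-o;d=a/np.linalg.norm(a)+b/np.linalg.norm(b)
print([np.degrees(np.arctan2(q[1],q[0])).round(1) for q in(a,b,d)])
from scipy.spatial.transform import Rotation as Ro
z=Ro.from_quat(read_state()["eef_rot"]).as_matrix()[:,2];print(np.degrees(np.arctan2(z[1],z[0])))
```

```text
[571.87625224  65.61223991  22.        ] 34.715455636781634
[np.float64(-13.4), np.float64(76.5), np.float64(31.5)]
111.5384397360988
```

```bash
python3 -m crank '{"delta_pos":[[0.03,-0.015,-0.01],[0.038,-0.0195,-0.05],[0.038,-0.0195,-0.1],[0.038,-0.0195,-0.125],[0.038,-0.0195,-0.125]],"dr":[[0,0,6],[0,0,10],[0,0,10],[0,0,10],[0,0,10]],"grip":[60,60,60,60,60]}'
python3 -m crank '{"delta_pos":[[0,0,-0.012],[0,0,-0.02],[0,0,-0.02]],"dr":[[0,0,0],[0,0,0],[0,0,0]],"grip":[60,60,60]}'
```

```text
time_s: 1.95
eef_pos: [567.8, 67.6, 206.7]
eef_rot: [-0.68, -0.191, 0.196, 0.681]
contact_force: [-1.2, 0.1, -0.4]
finger_gap: 51.2
time_s: 2.25
eef_pos: [570.2, 66.7, 190.4]
eef_rot: [0.68, 0.193, -0.193, -0.68]
contact_force: [0.0, 0.1, 0.9]
finger_gap: 51.3
```

```bash
python3 -m crank '{"delta_pos":[[0,-0.001,-0.005],[0,-0.001,-0.005]],"dr":[[0,0,0],[0,0,0]],"grip":[60,60]}'
python3 -c "
from h import *
snap('wrist','w2',(200,150,280,230),2.5)"
```

```text
time_s: 2.45
eef_pos: [570.3, 65.1, 185.3]
eef_rot: [0.68, 0.193, -0.192, -0.68]
contact_force: [-0.2, -0.7, -0.2]
finger_gap: 51.1
```

View pics/w2.png

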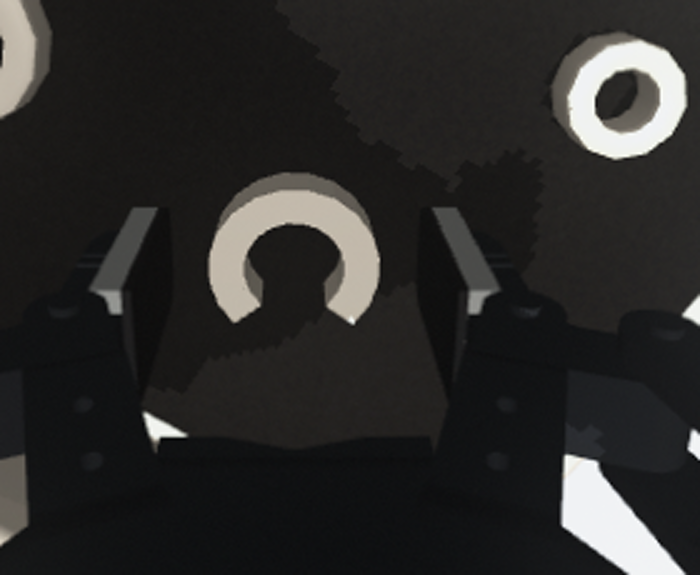

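The C ring is centred between the pads at about (294,260), gap square to the jaws, so I close and lift.

```bash
python3 -m crank '{"delta_pos":[[0,0,0],[0,0,0],[0,0,0],[0,0,0]],"dr":[[0,0,0],[0,0,0],[0,0,0],[0,0,0]],"grip":[20,20,20,20]}' 30
python3 -m crank '{"delta_pos":[[0,0,0.03],[0,0,0.07],[0,0,0.11],[0,0,0.14]],"dr":[[0,0,0],[0,0,0],[0,0,0],[0,0,0]],"grip":[20,20,20,20]}'
python3 - <<'E'
from h import *
import pickle
c=pickle.load(open("top.pkl","rb"));im=cv2.imread('pics/top0_raw.png')
o=at(c,507/1.25,272/1.25,26);print(o)
# fit dish by colour
hsv=cv2.cvtColor(im,cv2.COLOR_BGR2HSV);m=cv2.inRange(hsv,(45,80,20),(85,255,255))
n,l,st,ce=cv2.connectedComponentsWithStats(m)
for i in range(1,n):
    if st[i,4]>300:print(st[i],ce[i].round(1),at(c,*ce[i],20).round(1))
E
```

```text
time_s: 2.9
eef_pos: [570.4, 65.2, 185.6]
eef_rot: [0.68, 0.193, -0.192, -0.68]
contact_force: [-1.8, -1.0, 5.6]
finger_gap: 32.5
time_s: 3.3
eef_pos: [570.3, 65.2, 327.4]
eef_rot: [0.68, 0.193, -0.192, -0.68]
contact_force: [-0.2, 0.1, 0.4]
finger_gap: 32.6
[ 478.99168416 -341.20144836   26.        ]
[387 202  38  35 891] [404.5 218.9] [ 475.6 -338.6   20. ]
[468 249  32  35 788] [483.6 265.2] [ 325.8 -592.5   20. ]
```

```bash
python3 -m crank '{"delta_pos":[[-0.008,-0.044,0],[-0.016,-0.088,0],[-0.024,-0.132,0],[-0.032,-0.176,0],[-0.04,-0.22,0]],"dr":[[0,0,0],[0,0,0],[0,0,0],[0,0,0],[0,0,0]],"grip":[20,20,20,20,20]}'
python3 -m crank '{"delta_pos":[[-0.008,-0.044,0],[-0.016,-0.088,0],[-0.024,-0.132,-0.02],[-0.033,-0.177,-0.05],[-0.033,-0.177,-0.05]],"dr":[[0,0,0],[0,0,0],[0,0,0],[0,0,0],[0,0,0]],"grip":[20,20,20,20,20]}'
python3 - <<'E'
from h import *
s=read_state();print(s["joints"].round(2),s["eef_pos"])
c=snap("wrist","w3",None,1)
import pickle;pickle.dump(c,open("w3.pkl","wb"))
E
```

```text
time_s: 3.8
eef_pos: [529.6, -156.3, 324.9]
eef_rot: [-0.68, -0.193, 0.193, 0.68]
contact_force: [0.8, -0.2, -0.3]
finger_gap: 32.7
time_s: 4.3
eef_pos: [495.2, -335.2, 271.0]
eef_rot: [-0.68, -0.189, 0.192, 0.682]
contact_force: [0.0, 0.6, -0.6]
finger_gap: 32.6
[-0.59  0.3  -0.12  1.16 -0.   -1.14] [ 495.23688215 -335.19243349  271.00884577]
```

View pics/w3.png

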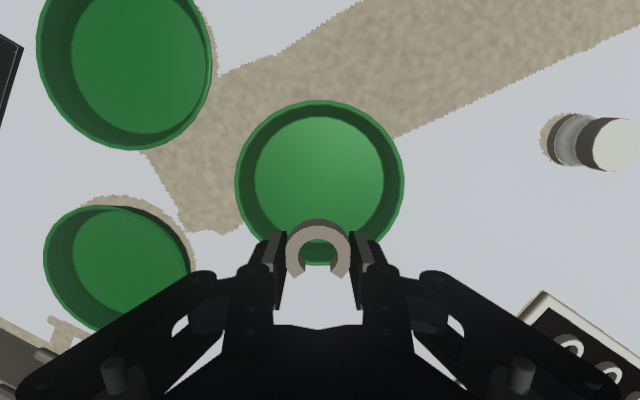

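The C ring is held at (318,252). The dish's floor is centred at about (319,180) and its rim spans columns 235–404, top at row 100.

Run:
```python
from h import *
import pickle
c=pickle.load(open("w3.pkl","rb"))
a,b=at(c,235,180,26),at(c,404,180,26);print(np.linalg.norm(a-b),(a+b)/2)
t=at(c,320,100,26);print("rim far",t)
a,b=at(c,254,180,5),at(c,384,180,5);print(np.linalg.norm(a-b),(a+b)/2)
d=np.array([np.cos(np.radians(31.5)),np.sin(np.radians(31.5))]);print("centre from rim",t[:2]+65*d, "ring offs",([496,-333]-(t[:2]+65*d))@d)
```

```text
127.14732788449322 [ 476.11395426 -344.05267853   26.        ]
rim far [ 427.03305905 -373.68471827   26.        ]
107.18105022319261 [ 480.13934598 -341.85155309    5.        ]
centre from rim [ 482.45466973 -339.72231156] ring offs 15.06169076949173
```

```bash
python3 -m crank '{"delta_pos":[[0.001,0.002,-0.04],[0.001,0.002,-0.075],[0.001,0.002,-0.089],[0.001,0.002,-0.089],[0.001,0.002,-0.089]],"dr":[[0,0,0],[0,0,0],[0,0,0],[0,0,0],[0,0,0]],"grip":[20,20,20,20,20]}'
```

```text
time_s: 4.85
eef_pos: [499.0, -329.5, 187.6]
eef_rot: [0.681, 0.193, -0.192, -0.68]
contact_force: [0.8, 0.3, 0.4]
finger_gap: 32.6
```

```bash
python3 -m crank '{"delta_pos":[[-0.002,-0.002,-0.004],[-0.002,-0.002,-0.007],[-0.002,-0.002,-0.007]],"dr":[[0,0,0],[0,0,0],[0,0,0]],"grip":[20,20,20]}'
python3 -m crank '{"delta_pos":[[0,0,0],[0,0,0],[0,0,0.03],[0,0,0.07],[0,0,0.11]],"dr":[[0,0,0],[0,0,0],[0,0,0],[0,0,0],[0,0,0]],"grip":[50,50,50,50,50]}'
```

```text
time_s: 5.15
eef_pos: [496.3, -331.9, 179.6]
eef_rot: [0.681, 0.193, -0.192, -0.68]
contact_force: [1.1, 0.9, -1.1]
finger_gap: 32.9
time_s: 5.65
eef_pos: [496.0, -331.6, 290.0]
eef_rot: [-0.68, -0.192, 0.193, 0.681]
contact_force: [1.2, -0.5, 0.2]
finger_gap: 42.8
```

```bash
python3 -m crank '{"delta_pos":[[0.001,0.046,0],[0.002,0.092,0],[0.004,0.138,0],[0.005,0.184,0],[0.006,0.23,0]],"dr":[[0,0,0],[0,0,0],[0,0,0],[0,0,0],[0,0,0]],"grip":[55,55,55,55,55]}'
python3 -m crank '{"delta_pos":[[0.001,0.046,0],[0.002,0.092,0],[0.004,0.138,0],[0.005,0.184,-0.01],[0.006,0.203,-0.03]],"dr":[[0,0,0],[0,0,0],[0,0,0],[0,0,0],[0,0,0]],"grip":[55,55,55,55,55]}'
python3 -m crank '{"delta_pos":[[0,0,-0.03],[0,0,-0.055],[0,0,-0.07],[0,0,-0.07]],"dr":[[0,0,0],[0,0,0],[0,0,0],[0,0,0]],"grip":[55,55,55,55]}'
python3 -c "
from h import *
snap('wrist','w4',(200,150,280,230),2.5);print(read_state()['joints'].round(2))"
```

```text
time_s: 6.15
eef_pos: [501.9, -100.1, 289.4]
eef_rot: [0.681, 0.193, -0.192, -0.68]
contact_force: [0.3, 0.5, 0.4]
finger_gap: 47.3
time_s: 6.65
eef_pos: [508.7, 104.6, 260.5]
eef_rot: [-0.68, -0.195, 0.192, 0.68]
contact_force: [1.9, 0.0, -0.2]
finger_gap: 46.7
time_s: 7.05
eef_pos: [507.1, 101.1, 187.0]
eef_rot: [-0.68, -0.191, 0.194, 0.68]
contact_force: [0.1, -0.1, 0.9]
finger_gap: 46.8
[ 0.2   0.21 -0.43  0.93  0.   -0.35]
```

View pics/w4.png

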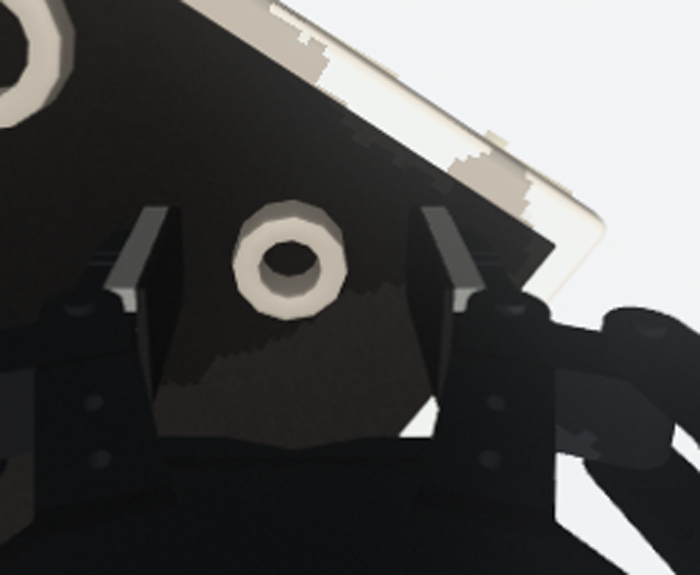

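The small ring is centred between the pads at (290,268), so I grip, lift and carry it to the dish.

```bash
python3 -m crank '{"delta_pos":[[0,0,-0.001],[0,0,-0.001],[0,0,-0.001],[0,0,-0.001],[0,0,-0.001]],"dr":[[0,0,0],[0,0,0],[0,0,0],[0,0,0],[0,0,0]],"grip":[10,10,10,10,10]}' 30
python3 -m crank '{"delta_pos":[[0,0,0.03],[0,0,0.07],[-0.004,-0.02,0.11],[-0.01,-0.06,0.11],[-0.016,-0.105,0.11]],"dr":[[0,0,0],[0,0,0],[0,0,0],[0,0,0],[0,0,0]],"grip":[10,10,10,10,10]}'
python3 -m crank '{"delta_pos":[[-0.003,-0.046,0],[-0.006,-0.092,0],[-0.01,-0.138,0],[-0.014,-0.184,0],[-0.018,-0.23,0]],"dr":[[0,0,0],[0,0,0],[0,0,0],[0,0,0],[0,0,0]],"grip":[10,10,10,10,10]}'
python3 -m crank '{"delta_pos":[[-0.003,-0.046,0],[-0.008,-0.092,0],[-0.012,-0.117,0],[-0.012,-0.117,-0.03],[-0.012,-0.117,-0.03]],"dr":[[0,0,0],[0,0,0],[0,0,0],[0,0,0],[0,0,0]],"grip":[10,10,10,10,10]}'
```

```text
time_s: 7.6
eef_pos: [508.8, 101.2, 189.4]
eef_rot: [0.681, 0.193, -0.192, -0.68]
contact_force: [-0.5, -0.9, 5.2]
finger_gap: 21.8
time_s: 8.1
eef_pos: [492.6, -4.2, 300.1]
eef_rot: [0.681, 0.195, -0.192, -0.68]
contact_force: [1.5, 0.0, -0.1]
finger_gap: 21.7
time_s: 8.6
eef_pos: [473.6, -235.7, 298.5]
eef_rot: [0.681, 0.193, -0.192, -0.68]
contact_force: [0.9, 0.9, 0.5]
finger_gap: 21.9
time_s: 9.1
eef_pos: [460.9, -351.1, 264.8]
eef_rot: [-0.679, -0.191, 0.193, 0.682]
contact_force: [-0.1, 1.1, -0.5]
finger_gap: 21.7
```

```bash
python3 -m crank '{"delta_pos":[[0,0,-0.04],[0,0,-0.072],[0,0,-0.08],[0,0,-0.08],[0,0,-0.08]],"dr":[[0,0,0],[0,0,0],[0,0,0],[0,0,0],[0,0,0]],"grip":[10,10,10,10,10]}'
```

```text
time_s: 9.6
eef_pos: [463.0, -350.9, 190.0]
eef_rot: [0.681, 0.193, -0.192, -0.68]
contact_force: [1.0, -0.3, -0.0]
finger_gap: 21.7
```

```bash
python3 -m crank '{"delta_pos":[[-0.001,-0.001,-0.004],[-0.001,-0.001,-0.006],[-0.001,-0.001,-0.006]],"dr":[[0,0,0],[0,0,0],[0,0,0]],"grip":[10,10,10]}'
python3 -m crank '{"delta_pos":[[0,0,0],[0,0,0],[0,0,0.03],[0,0,0.07],[0,0,0.12]],"dr":[[0,0,0],[0,0,0],[0,0,0],[0,0,0],[0,0,0]],"grip":[42,42,42,42,42]}'
python3 -m crank '{"delta_pos":[[0.02,0.045,0.01],[0.04,0.09,0.02],[0.06,0.135,0.03],[0.08,0.18,0.04],[0.1,0.225,0.05]],"dr":[[0,0,-8],[0,0,-16],[0,0,-24],[0,0,-32],[0,0,-32]],"grip":[42,42,42,42,42]}'
python3 - <<'E'
from h import *
from scipy.spatial.transform import Rotation as Ro
s=read_state();z=Ro.from_quat(s["eef_rot"]).as_matrix()[:,2];print(np.degrees(np.arctan2(z[1],z[0])),s["joints"].round(2))
im=eyes.get_image("top")[:,:,::-1];cv2.imwrite("pics/top1_raw.png",im)
cv2.imwrite("pics/top1.png",cv2.resize(im[130:260,240:450],None,fx=3.8,fy=3.8,interpolation=cv2.INTER_CUBIC))
E
```

```text
time_s: 9.9
eef_pos: [461.3, -351.9, 182.5]
eef_rot: [0.681, 0.193, -0.192, -0.68]
contact_force: [0.1, -0.5, 0.3]
finger_gap: 21.9
time_s: 10.4
eef_pos: [460.6, -351.4, 301.8]
eef_rot: [-0.679, -0.192, 0.193, 0.681]
contact_force: [1.4, -0.9, 0.8]
finger_gap: 36.6
time_s: 10.9
eef_pos: [558.0, -133.2, 351.0]
eef_rot: [0.707, -0.004, 0.004, -0.707]
contact_force: [0.6, -1.6, 0.5]
finger_gap: 35.8
89.38245830550196 [-0.23  0.22 -0.04  1.31 -0.   -0.22]
```

View pics/top1.png

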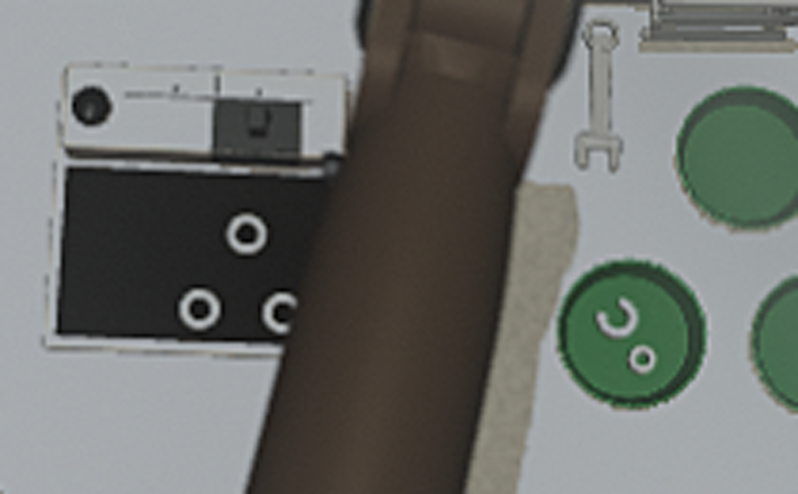

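Both bad rings lie in the dish, at (617,317) and (642,359), and the three good rings are undisturbed (the third is half hidden by the arm). Next is the tab.

```bash
python3 -m crank '{"delta_pos":[[0.02,0.04,0],[0.04,0.08,-0.01],[0.052,0.111,-0.02],[0.052,0.111,-0.02]],"dr":[[0,0,-1.5],[0,0,-1.5],[0,0,-1.5],[0,0,-1.5]],"grip":[50,50,50,50]}'
python3 - <<'E'
from h import *
import pickle
c=snap("wrist","w5",(160,100,320,200),2.5);pickle.dump(c,open("w5.pkl","wb"));print(read_state()["eef_pos"])
E
```

```text
time_s: 11.35
eef_pos: [610.5, -20.5, 328.4]
eef_rot: [-0.707, 0.011, -0.009, 0.707]
contact_force: [-0.2, -0.4, -0.0]
finger_gap: 42.6
[609.9783738  -22.08919112 329.17632167]
```

View pics/w5.png

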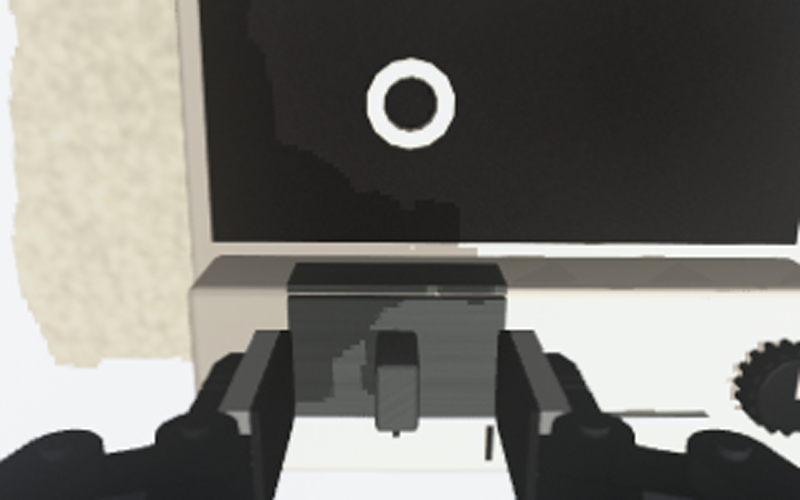

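The tab's top face spans (377–419, 364–430), centre (398,397). The closed tick is at (396,434) and the half tick at (489,443).

Run:
```python
from h import *
import pickle
c=pickle.load(open("w5.pkl","rb"))
g=lambda x,y,z:at(c,(x+.5)/2.5-.5+160,(y+.5)/2.5-.5+100,z).round(1)
print("tab",g(377,397,90),g(419,397,90),g(398,364,90),g(398,430,90))
print("ticks",g(396,434,55),g(489,427,55),g(489,460,55))
print("pad edge",g(213,241,12),g(798,244,12))
```

```text
tab [651.2 -27.1  90. ] [651.6 -13.9  90. ] [640.1 -20.2  90. ] [663.  -20.8  90. ]
ticks [684.8 -21.9  55. ] [683.   12.7  55. ] [697.   12.8  55. ]
pad edge [619.9 -94.4  12. ] [628.3 145.9  12. ]
```

```bash
python3 -m crank '{"delta_pos":[[0.03,0.001,0],[0.04,0.001,-0.03],[0.04,0.001,-0.06],[0.04,0.001,-0.086],[0.04,0.001,-0.088]],"dr":[[0,0,0],[0,0,0],[0,0,0],[0,0,0],[0,0,0]],"grip":[50,50,50,50,50]}'
python3 -m crank '{"delta_pos":[[0,0,0],[0,0,0],[0,0,0],[0,0,0],[0,0,0]],"dr":[[0,0,0],[0,0,0],[0,0,0],[0,0,0],[0,0,0]],"grip":[30,24,18,10,0]}' 30
python3 -m crank '{"delta_pos":[[0,0,0],[0,0,0]],"dr":[[0,0,0],[0,0,0]],"grip":[0,0]}' 70
```

```text
time_s: 11.9
eef_pos: [648.2, -24.1, 238.8]
eef_rot: [0.707, -0.014, 0.01, -0.707]
contact_force: [-0.7, -0.2, -0.5]
finger_gap: 42.8
time_s: 12.4
eef_pos: [650.2, -21.4, 244.8]
eef_rot: [-0.706, 0.01, -0.012, 0.708]
contact_force: [-1.0, 7.7, 2.5]
finger_gap: 13.4
time_s: 12.6
eef_pos: [650.2, -21.4, 244.9]
eef_rot: [-0.706, 0.01, -0.012, 0.708]
contact_force: [-1.2, 7.5, 1.6]
finger_gap: 12.3
```

```bash
python3 -m crank '{"delta_pos":[[0.0003,0.008,0],[0.0006,0.016,0],[0.0009,0.024,0],[0.0012,0.032,0],[0.0012,0.036,0]],"dr":[[0,0,0],[0,0,0],[0,0,0],[0,0,0],[0,0,0]],"grip":[0,0,0,0,0]}'
python3 -m crank '{"delta_pos":[[0,0,0],[0,0,0],[0,0,0]],"dr":[[0,0,0],[0,0,0],[0,0,0]],"grip":[0,0,0]}'
```

```text
time_s: 13.1
eef_pos: [651.3, 13.0, 244.8]
eef_rot: [0.708, -0.011, 0.013, -0.706]
contact_force: [-1.5, -5.8, 6.6]
finger_gap: 12.2
time_s: 13.4
eef_pos: [651.3, 12.5, 244.8]
eef_rot: [0.708, -0.011, 0.013, -0.706]
contact_force: [-2.0, -5.4, 6.8]
finger_gap: 12.2
```

```bash
python3 -m crank '{"delta_pos":[[0,0.0011,0],[0,0.0011,0],[0,0.0011,0],[0,0.0011,0]],"dr":[[0,0,0],[0,0,0],[0,0,0],[0,0,0]],"grip":[0,0,0,0]}'
python3 - <<'E'
from h import *
import pickle
c=snap("wrist","w6",(160,100,320,240),2.5);pickle.dump(c,open("w6.pkl","wb"));print(read_state()["eef_pos"])
im=eyes.get_image("top")[:,:,::-1];im2=eyes.get_image("side")[:,:,::-1]
a=cv2.resize(im[130:270,190:450],(520,280),interpolation=cv2.INTER_CUBIC)
b=cv2.resize(im2[110:270,200:400],(350,280),interpolation=cv2.INTER_CUBIC)
cv2.imwrite("pics/f.png",cv2.resize(np.hstack([a,b]),(800,257)))
E
```

```text
time_s: 13.8
eef_pos: [651.3, 13.5, 244.8]
eef_rot: [0.708, -0.011, 0.013, -0.706]
contact_force: [-2.7, -6.0, 6.7]
finger_gap: 12.2
[651.28446301  13.48909396 244.8404786 ]
```

View pics/w6.png

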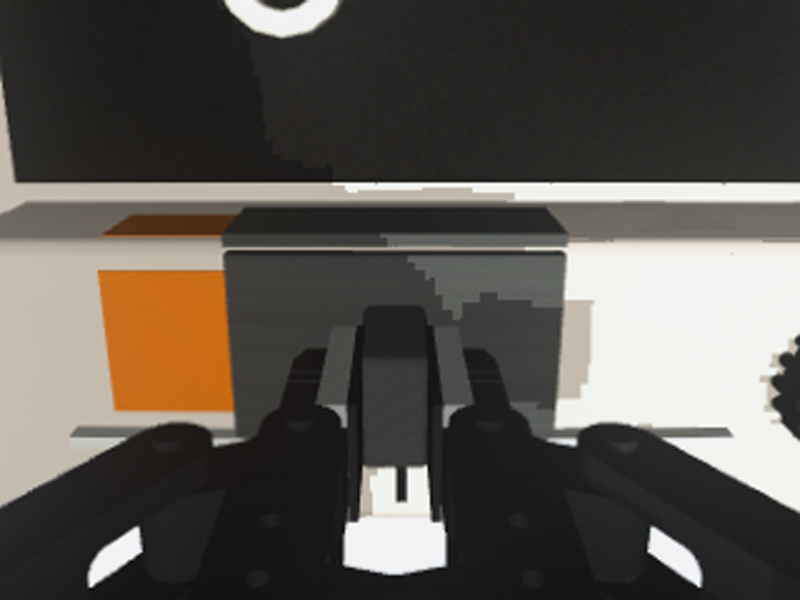

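View pics/f.png

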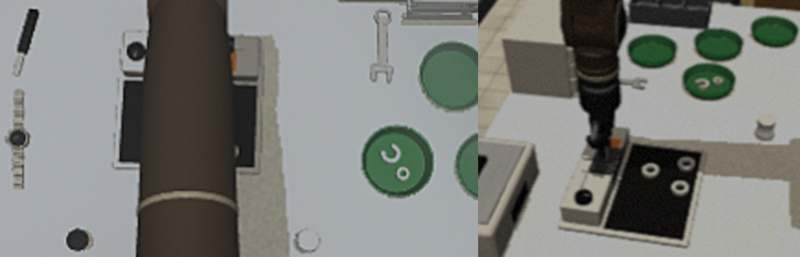

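The tab's top face is at columns 363–427 and the long tick at (402,485). The amber is partly uncovered. Both bad rings are in the dish and the three good ones on the pad. I compare tab and tick in world coordinates.

Run:
```python
from h import *
import pickle
c=pickle.load(open("w6.pkl","rb"))
g=lambda x,y,z:at(c,(x+.5)/2.5-.5+160,(y+.5)/2.5-.5+100,z)
e=np.array([np.sin(np.radians(2)),np.cos(np.radians(2)),0])
T=(g(362,420,90)+g(427,420,90))/2; K=g(402,485,55)
print(T,K,T@e,K@e)
# amber left edge -> shutter plate edge
print("window uncovered:",np.linalg.norm(g(107,340,55)-g(229,340,58)))
```

```text
[654.36269011  12.67822803  90.        ] [692.55341479  13.12051375  55.        ] 35.50743334263257 37.28228669910804
window uncovered: 30.116680654535887
```

Run:
```python
from h import *
import pickle
e=np.array([np.sin(np.radians(2)),np.cos(np.radians(2)),0])
for n,L,Rr,row in(("w5",288,506,297),("w6",223.5,566.5,252)):
    c=pickle.load(open(n+".pkl","rb"))
    g=lambda x,y,z:at(c,(x+.5)/2.5-.5+160,(y+.5)/2.5-.5+100,z)
    a,b=g(L,row,60),g(Rr,row,60);print(n,a@e,b@e,(a+b)@e/2,(a+b)[0]/2,(b-a)@e)
a=cv2.imread('pics/w5_raw.png')[195:290,260:380];b=cv2.imread('pics/w6_raw.png')[195:305,240:400]
cv2.imwrite('pics/ab.png',np.vstack([cv2.resize(x,(800,int(x.shape[0]*800/x.shape[1])),interpolation=cv2.INTER_CUBIC) for x in(b,)]))
```

```text
w5 -35.649826274640844 39.54448689838236 1.947330311870756 628.9133836157768 75.1943131730232
w6 -2.243736165024128 73.261082067465 35.50867295122044 630.0982317720325 75.50481823248913
```

Both pictures agree, by tab and by plate, that the shutter moved about 33.5 mm. The TCP moved 34.9 mm; the difference fits finger compliance of about 0.1 mm/N. So I add 1.5 mm.

```bash
python3 -m crank '{"delta_pos":[[0,0.0015,0],[0,0.0015,0],[0,0.0015,0],[0,0.0015,0],[0,0.0015,0]],"dr":[[0,0,0],[0,0,0],[0,0,0],[0,0,0],[0,0,0]],"grip":[0,0,0,0,0]}'
python3 - <<'E'
from h import *
import pickle
c0=pickle.load(open("w6.pkl","rb"))
c=snap("wrist","w7",None,1)
e=np.array([np.sin(np.radians(2)),np.cos(np.radians(2)),0])
up=lambda n:cv2.cvtColor(cv2.resize(cv2.imread(f'pics/{n}_raw.png')[100:,160:480],None,fx=2.5,fy=2.5,interpolation=cv2.INTER_CUBIC),cv2.COLOR_BGR2GRAY).astype(float)
for n,cc in(("w6",c0),("w7",c)):
    im=up(n); G=lambda x,y,z:at(cc,(x+.5)/2.5-.5+160,(y+.5)/2.5-.5+100,z)
    pl=im[258:285].mean(0); d=np.gradient(cv2.GaussianBlur(pl[None],(0,0),2)[0])
    R=540+d[540:585].argmax()
    tk=im[476:495,375:430].mean(0); w=np.clip(tk.max()*.7-tk,0,None); w[:15]=0;w[45:]=0; x=375+(w*np.arange(55)).sum()/w.sum()
    am=im[290:390]; 
    print(n,"plate right",R,G(R,271,60)@e,"tick",x,G(x,485,55)@e,"diff",G(x,485,55)@e-(G(R,271,60)@e-37.6))
E
```

```text
time_s: 14.45
eef_pos: [651.3, 14.9, 244.9]
eef_rot: [0.708, -0.011, 0.013, -0.706]
contact_force: [-1.4, -6.3, 6.4]
finger_gap: 12.7
w6 plate right 565 73.20889626337534 tick 401.0507077796617 37.04440612798017 diff 1.4355098646048319
w7 plate right 565 74.65860502612951 tick 394.9238501489465 36.95677973241746 diff -0.10182529371204652
```

```bash
python3 -c "
from cell import workorder,read_state
print(workorder.job_done());print(read_state()['eef_pos'],read_state()['contact_force'],read_state()['finger_gap'])"
```

```text
the job is handed in; nothing more can be done
None
the job is handed in; nothing more can be done
```

Both bad rings are in the green dish nearest the robot, and the shutter is held at half travel by its tab, still gripped when I handed the job in at about 14.5 s.

- **Rings:** the final top and side pictures show the broken and small rings in the dish, and the three good rings still on the pad.
- **Other items:** the ones visible in the final pictures (watch, opener, wrench, loupe and jar) looked undisturbed. I did not check the screwdriver again.
- **Shutter:** after the last correction, the middle of the shutter plate is within about 0.1 mm of the half-travel tick in the wrist camera. The spring force reads about 6.3 N, against 6 N expected at half.
- **Disagreement:** the arm's own position said 34.9 mm of travel when the camera showed about 33.5 mm. I put that down to the fingers flexing, trusted the tick, and added 1.5 mm. By the arm's readings alone, the travel is about 36.4 mm.
- **Not done:** my picture limit ran out, so the last shutter check was made by image code and not by eye. I could not read the arm's state after handing in.

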